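# Slide a brass blank off the bench block and onto the engraving rest

### The arm

A 6-joint arm with a two-finger parallel gripper is mounted at the origin on the work surface. World frame = base frame: x ahead of the robot, y to its left, z up, the work surface at z = 0. Lengths are in m, angles in degrees, forces in N, time in s.
With the tool pointing down it reaches from about 0.3 to 0.75 m from the base axis. Payload 8.5 kg.
Tool frame: the origin (TCP) lies on the mounting face of the last link; the fingertips stand tip_extent ahead of it and the grasp point (between the pads) lies 155 mm ahead of it (tip_extent is the distance from the TCP to the fingertips, in m); z points along the fingers, y is the line along which they close (so a half turn about z gives the same grasp; the last joint's range is limited). The gripper opens to 85 mm and grips with 20 to 120 N. Pads are 22 mm wide; open, the fingers measure 114 mm over their backs; the gripper's body (76 mm by 85 mm) begins 54 mm behind the grasp point. The pads swing forward as they close: fully open they stand 13 mm farther back than shut.
Start: joints at [56.534, 21.807, 74.336, -0, 83.858, -12.336], TCP at [0.198, 0.513, 0.405] pointing down, gripper open.
Joint ranges: [-178.18, 178.18], [-50.72, 133.34], [12.68, 142.11], [-81.47, 261.47], [9.98, 163.14], [-165.26, 165.26]. Speed limits (degrees/s): [136.94, 136.94, 180, 180, 180, 180].

### API

Orientations are given as a 3x3 rotation matrix whose columns are the frame's x, y, z axes.
In Python, from rig import observe, get_image, camera_params, close_job, tip_extent gives the robot as it stands.
- The arm moves only by the shell command python3 -m creep 'ROWS' [FORCE]. ROWS is JSON, a list of rows, each an object with "jaw": the gripper's target within -1 to 1 (shut at 1, half-way at 0, fully open at -1); "travel": the shift along the world's x, y, z in mm, a list of three; "roll": the turn about the world's z in rad. A call has 1 to 12 rows; each row is the pose to reach, as a shift and turn from the pose commanded when the call began; what a row does not reach only later rows make up. A row lasts 1/10 s, in which the tool goes at most 50 mm and 8.59 degrees, less where a joint would pass 70% of its speed; a pose out of reach is approached as far as the arm can. A call with a gripper value outside its range is refused whole. The fingers move at their own pace and stop on an object; FORCE is the grip in N (left out, the last holds). Time passes only in rows, so rows that repeat a pose let the fingers close. It gives the time, the measured TCP pose, the force, the opening and the grip force at its end, in the units of the state.
- observe(): the state, without advancing time (a new reading comes with each control period).
- get_image(name): name is "side" or "top" or "wrist"; returns (picture, depth): 420x560x3 uint8, red, green, blue; 420x560 float32, m along the optical axis (not along the pixel's ray), 0 where there is no reading.
- camera_params(name): a dict with "mtx" (3x3 intrinsics, pixels), "dist_coeffs" ([k1, k2, p1, p2, k3] as OpenCV has them; the pictures are not rectified), "extrinsics" (4x4, takes a point from camera to world coordinates). Camera axes: x right, y down, z forward; pixel columns grow to the right and rows downward; lengths in m; the calibration is good to about 2 mm. A picture is of the moment at which its call begins: read the wrist's pose just before it. camera_params takes no time and is no camera call; for the wrist camera it gives the pose at the moment of the call.
- close_job(): hands the job in; it is judged then, once.
The state is a dict: "time_s": time; "q": joint angles; "qvel": joint speeds; "joint_efforts": joint torques, N m; "position": TCP position; "tool_rot": TCP orientation; "ft_force": force on the tool from outside, world axes, zero at the start; "wrist_torque": the same for the moment, N m; "grip_width": finger opening in m; "gripper_force": force on a finger pad.
Only numpy, scipy, OpenCV 4.12 (cv2) and the standard library are available. Lean on these libraries where they do the work, as an engineer would, in place of code of your own. Each camera call takes 0.05 s, during which the arm holds its last target. There are 200 camera calls.

### The job

The long thin brass blank lies flat on the steel bench block with its far end under the sprung hold-down bar, too thin to pick up there. Press on it with the fingertips, just firmly enough that it comes along, and slide it out from under the bar until its near end sticks out well over the block's near edge (the edge away from the bar), still lying flat on the block; then take it by the overhanging end, lift it clear, and lay it flat on top of the wooden engraving rest, centred and lined up with the rest's long pad. Do not press hard enough to mar the blank, do not let it fall to the table, and leave the steel puck and the hammer where they are.

Things in the scene. Friction and masses are not known exactly. Their poses are not given: they have to be found in the camera images.
- blank: thin brass plate, 140 (x) x 55 (y) x 2.5 mm, 0.12 to 0.21 kg; origin at the centre of its underside. Starts flat on the bench block, near end about 40 mm inside the near edge, x axis within 0.09 rad of the block's. Pressed near its middle and dragged it comes along if the press is enough (about 12 to 24 N, varies); too little and the tips skid. Over 60 N on the block, even as a bump, mars it: lower at 10 mm/s
- blank_end (a point): middle of the blank's near (-x) short edge, on its underside, 70 mm from its centre; axes as the blank's
- bench_block: fixed dark steel block, 200 (x) x 180 (y) x 50 mm high, flat smooth top at 50 mm; a stop rail 12 mm thick and 8 mm high runs along its whole far (+x) edge, on the top. Origin at the centre of its underside. Its near (-x) edge faces roughly towards the robot and is open; beyond it there is free space down to the table
- bar_mid (a point): middle of the underside of the hold-down bar, a steel bar 12 (x) x 150 (y) x 14 mm across the block, 162 mm from the near edge, between two posts 45 mm tall. Springs push it down on the blank's far end with about 4 N; the blank is free of it once slid 30 mm towards the near edge, and the bar then stays about 1 mm above the block. It only moves up and down and need not be touched
- block_edge (a point): middle of the bench block's near top edge (100 mm to -x of its centre, at 50 mm height); axes as the block's: -x points outwards over the edge, z up
- rest: fixed wooden engraving rest: base board 140 (x) x 110 (y) x 20 mm carrying a narrow pad, 100 (x) x 38 (y) x 45 mm high, flat top 65 mm above the table. The pad is narrower than the blank: fingers holding the blank by its long edges pass down either side of it. Origin at the centre of the underside; x points roughly away from the robot
- rest_top (a point): centre of the top of the rest's pad; x along the pad's length, z up
- puck: bystander: upright plain steel cylinder, 36 mm across, 30 mm high, standing on the bench block beside the blank, near the block's +y side; origin at the centre of its underside
- hammer: bystander: hammer about 260 mm long lying on the table between the block and the rest; handle to its -x
Mind the look-alikes: they are no part of the job. What is shaped like the rest but blue or turquoise is not meant. What is shaped like the blank but red is not meant.

How it is judged (in metres and radians):
On the way, in this order (a step that is already met when the one before it is completed fails the run):
1. the blank lies flat on the bench block with its near end at least 20 mm out over the near edge (x of blank_end in the frame of block_edge below -0.02 m and z of blank in the frame of block_edge between -0.003 and 0.004 m and angle between blank's own z axis and vertical below 0.06 rad and contact force between blank and bench_block above 0.2 N), for 0.2 s.
2. the blank is lifted clear of the bench block, at least 20 mm above its top (z of blank in the frame of block_edge above 0.02 m and contact force between blank and bench_block below 0.05 N), for 0.2 s.
At the end, for the whole second after the job is handed in: the blank lies released and at rest, flat (within 3 degrees) on the pad of the engraving rest, its centre within 12 mm of the pad's centre and its length within 8 degrees of the pad's (either way round); puck and hammer within 20 mm of where they were (horizontal distance between blank and rest_top below 0.012 m and angle between the x axis of blank and the x axis of rest_top, either way round below 0.14 rad and z of blank in the frame of rest_top between -0.003 and 0.004 m and angle between blank's own z axis and vertical below 0.05 rad and contact force between blank and rest above 0.2 N and contact force between the fingers and blank below 0.05 N and linear speed of blank below 0.02 m/s and distance of each of puck, hammer from where it was at the start of the episode below 0.02 m); the robot touches nothing.
It fails at once if the blank is pressed onto the bench block with more than 60 N (contact force between blank and bench_block above 60 N).
It fails at once if the blank falls off to the table (height (world z) of blank below 0.035 m).
It fails at once if the puck or the hammer is moved more than 20 mm (distance of any of puck, hammer from where it was at the start of the episode above 0.02 m).
It also fails if it takes over 72 s, if anything falls off the work surface, if the arm or the gripper's body presses on something with over 40 N, if the wrist force passes 120 N, or if a joint passes its speed limit or range.

## Working session

There is one attempt and no reset: what is moved stays moved. The work goes in short steps, Python scripts to look and compute and a shell command to move; the robot and the scene stay as the last step left them, time stands still between calls to the robot, and variables do not carry over. Pictures are saved under pics/ and viewed, at most 10 in all, crops included, and the job is handed in when it is done.

```bash
mkdir -p pics; ls; python3 - <<'E'
from rig import *
import cv2,numpy as np
s=observe();print(s['time_s'],s['position'],s['tool_rot'],s['grip_width'],tip_extent if not callable(tip_extent) else tip_extent())
for n in ['side','top']:
    im,d=get_image(n);np.savez(f'pics/{n}0.npz',im=im,d=d)
    cv2.imwrite(f'pics/{n}0.png',im[:,:,::-1])
    p=camera_params(n);print(n,p['mtx'],p['dist_coeffs'],np.round(p['extrinsics'],3))
E
```

```text
pics
0.0 [0.19823739 0.51298705 0.40410071] [[-9.32770409e-01  3.60470133e-01 -8.04215042e-04]
 [ 3.60470902e-01  9.32769640e-01 -1.23581254e-03]
 [ 3.04673864e-04 -1.44262549e-03 -9.99998913e-01]] 0.08571297456790233 0.1734
side [[426.25324461   0.         278.33082187]
 [  0.         426.25324461 204.38535218]
 [  0.           0.           1.        ]] [0.01543204 0.         0.         0.         0.        ] [[ 0.941 -0.232  0.247  0.274]
 [-0.339 -0.633  0.696 -0.77 ]
 [-0.005 -0.739 -0.674  0.787]
 [ 0.     0.     0.     1.   ]]
top [[414.01837727   0.         277.09143584]
 [  0.         414.01837727 211.56997393]
 [  0.           0.           1.        ]] [-0.01714126  0.          0.          0.          0.        ] [[ 0.006 -0.983  0.183  0.39 ]
 [-1.    -0.009 -0.015 -0.047]
 [ 0.016 -0.183 -0.983  1.037]
 [ 0.     0.     0.     1.   ]]
```

View pics/top0.png

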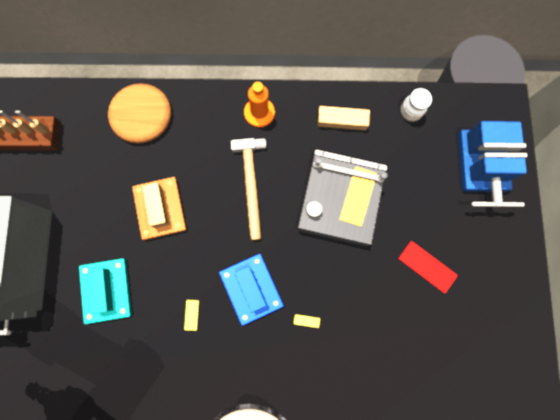

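View pics/side0.png

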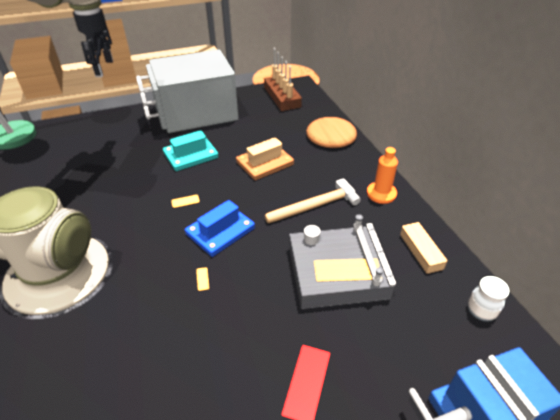

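Top view: the wooden rest is at px (159,208). Its look-alikes are blue (250,289) and turquoise (104,291). The brass blank is on the block at (358,196), and the red one at (428,267) is a look-alike. The puck is at (314,209) and the hammer at (250,185). The natural-wood rest and the yellow plate under the bar fit the description, so I'll confirm both in one crop.

```bash
cat > h.py <<'E'
import numpy as np,cv2
from rig import *
def ray(P,uv):
    uv=np.array(uv,float).reshape(-1,1,2)
    n=cv2.undistortPoints(uv,P['mtx'],np.array(P['dist_coeffs']))[:,0]
    E=np.array(P['extrinsics']); d=np.c_[n,np.ones(len(n))]@E[:3,:3].T
    return E[:3,3],d
def plane(P,uv,z):
    o,d=ray(P,uv); return o+d*((z-o[2])/d[:,2])[:,None]
def tri(Pa,a,Pb,b):
    out=[]
    for u,v in zip(a,b):
        oa,da=ray(Pa,u);ob,db=ray(Pb,v)
        A=np.c_[da[0],-db[0]];t=np.linalg.lstsq(A,ob-oa,rcond=None)[0]
        p,q=oa+t[0]*da[0],ob+t[1]*db[0];out.append(np.r_[(p+q)/2,np.linalg.norm(p-q)])
    return np.array(out)
def quad(m):
    c=max(cv2.findContours(m.astype(np.uint8),cv2.RETR_EXTERNAL,cv2.CHAIN_APPROX_NONE)[0],key=cv2.contourArea)
    return c[:,0,:].astype(float)
E
python3 - <<'E'
import numpy as np,cv2
im=np.load('pics/top0.npz')['im'];im2=np.load('pics/side0.npz')['im']
a=cv2.resize(im[145:255,295:395],(400,440),interpolation=2);b=cv2.resize(im[170:245,125:193],(400,440),interpolation=2)
cv2.imwrite('pics/crop.png',np.hstack([a,b])[:,:,::-1])
for n,i,pts in [('top',im,[(358,196),(153,200),(160,215),(140,225),(340,225)]),('side',im2,[(340,270),(265,152),(265,160),(250,163),(310,290)])]:
    h=cv2.cvtColor(i,cv2.COLOR_RGB2HSV)
    print(n,[(p,i[p[1],p[0]].tolist(),h[p[1],p[0]].tolist()) for p in pts])
d=np.load('pics/top0.npz')['d'];print(d[196,358],d[200,153],d[225,340])
E
```

```text
top [((358, 196), [255, 255, 165], [30, 90, 255]), ((153, 200), [255, 255, 232], [30, 23, 255]), ((160, 215), [255, 255, 231], [30, 24, 255]), ((140, 225), [254, 206, 111], [20, 144, 254]), ((340, 225), [200, 194, 192], [8, 10, 200])]
side [((340, 270), [255, 255, 199], [30, 56, 255]), ((265, 152), [172, 134, 94], [15, 116, 172]), ((265, 160), [178, 139, 98], [15, 115, 178]), ((250, 163), [181, 127, 85], [13, 135, 181]), ((310, 290), [195, 193, 196], [140, 4, 196])]
1.0111251 0.99068516 0.9992119
```

View pics/crop.png

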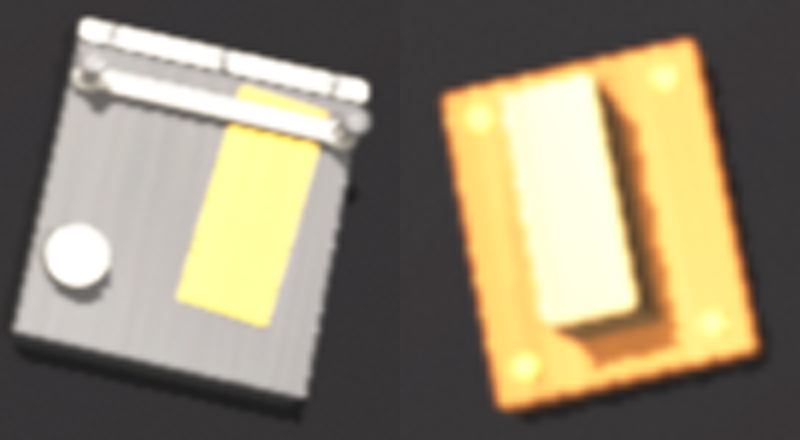

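The crop confirms both: the brass plate passes under the bar (left half) and the natural-wood rest carries a pale pad (right half). Measuring them now.

```bash
python3 - <<'E'
from h import *
T,S=camera_params('top'),camera_params('side')
t=np.load('pics/top0.npz')['im'];s=np.load('pics/side0.npz')['im']
ht=cv2.cvtColor(t,cv2.COLOR_RGB2HSV);hs=cv2.cvtColor(s,cv2.COLOR_RGB2HSV)
def box(m,x0,x1,y0,y1):
    o=np.zeros_like(m);o[y0:y1,x0:x1]=m[y0:y1,x0:x1];return o
def rect(name,m,P,z):
    c=quad(m);w=plane(P,c,z)[:,:2].astype(np.float32)*1000
    r=cv2.minAreaRect(w);print(name,'area',m.sum(),np.round(r[0],1),np.round(r[1],1),round(r[2],1));print(np.round(cv2.boxPoints(r),1).tolist())
    return c
def ap(c):  # px corners
    h=cv2.convexHull(c.astype(np.float32));return cv2.boxPoints(cv2.minAreaRect(h))
mt=box((ht[...,1]>50)&(ht[...,2]>200)&(abs(ht[...,0].astype(int)-28)<8),330,385,160,235)
ct=rect('blank top',mt,T,.0525)
ms=box((hs[...,1]>30)&(hs[...,2]>200)&(abs(hs[...,0].astype(int)-28)<8),305,395,250,290)
cs=rect('blank side',ms,S,.0525)
pt=box((ht[...,1]<60)&(ht[...,2]>200),130,185,175,235)
cp=rect('pad top',pt,T,.065)
bt=box(((ht[...,1]>60)&(ht[...,2]>120))|pt,125,193,170,245); cb=rect('base+pad top',bt,T,.02)
blk=box((ht[...,2]>110),295,392,145,255);rect('block top',blk,T,.05)
print('hs pad',[hs[y,265].tolist() for y in range(140,172,3)])
print('block px col', [ht[y,335].tolist() for y in range(225,250,2)])
# near end corners by approx
for n,c in(('t',ct),('s',cs)):
    h=cv2.convexHull(c.astype(np.float32));print(n,cv2.approxPolyDP(h,4,True)[:,0].tolist())
E
```

```text
blank top area 1242 [ 604.1 -256. ] [ 59.9 121.1] 72.1
[[537.2000122070312, -265.8999938964844], [652.5, -303.20001220703125], [670.9000244140625, -246.1999969482422], [555.7000122070312, -208.89999389648438]]
blank side area 1206 [ 602.3 -256.4] [ 60.4 120.1] 72.4
[[535.9000244140625, -267.0], [650.4000244140625, -303.3999938964844], [668.7000122070312, -245.8000030517578], [554.2000122070312, -209.5]]
pad top area 593 [588.6 235.1] [97.6 35.8] 13.5
[[536.9000244140625, 241.10000610351562], [545.2999877929688, 206.3000030517578], [640.2000122070312, 229.10000610351562], [631.9000244140625, 263.79998779296875]]
base+pad top area 2514 [587.8 234.3] [143.8 113.6] 13.9
[[504.29998779296875, 272.1000061035156], [531.7000122070312, 161.8000030517578], [671.2999877929688, 196.39999389648438], [643.9000244140625, 306.70001220703125]]
block top area 6045 [ 615.3 -225.4] [190.  206.2] 77.4
[[494.0, -295.6000061035156], [695.2000122070312, -340.6000061035156], [736.5999755859375, -155.10000610351562], [535.4000244140625, -110.19999694824219]]
hs pad [[14, 102, 168], [30, 19, 255], [30, 14, 255], [30, 22, 255], [15, 116, 172], [15, 115, 175], [16, 111, 181], [15, 122, 177], [21, 114, 255], [24, 97, 255], [22, 111, 255]]
block px col [[10, 11, 203], [13, 11, 203], [13, 11, 204], [13, 11, 203], [15, 10, 203], [15, 11, 187], [10, 11, 68], [0, 12, 42], [135, 16, 32], [0, 10, 50], [0, 9, 54], [170, 14, 54], [165, 9, 54]]
t [[352.0, 176.0], [374.0, 182.0], [361.0, 226.0], [339.0, 219.0]]
s [[371.0, 276.0], [318.0, 281.0], [314.0, 260.0], [361.0, 258.0]]
```

Both views agree to 2 mm at z = 52.5 mm. The blank's near end is at about (548,-238) mm at -17.9°, and its centre is at about (615,-260). The block edge middle is at about (515,-203) at -12.6°, and the pad centre at about (588,235) at 13.5°. Moving above the blank, with the gripper shut on the way.

```bash
python3 -m creep '[{"jaw":1,"travel":[45,-20,0],"roll":0},{"jaw":1,"travel":[68,-65,0],"roll":0.056},{"jaw":1,"travel":[92,-109,0],"roll":0.056},{"jaw":1,"travel":[115,-153,0],"roll":0.056},{"jaw":1,"travel":[139,-197,0],"roll":0.056},{"jaw":1,"travel":[162,-241,0],"roll":0.056},{"jaw":1,"travel":[186,-285,0],"roll":0.056},{"jaw":1,"travel":[209,-329,0],"roll":0.056},{"jaw":1,"travel":[233,-373,0],"roll":0.056},{"jaw":1,"travel":[256,-417,0],"roll":0.056},{"jaw":1,"travel":[280,-461,0],"roll":0.056},{"jaw":1,"travel":[300,-500,0],"roll":0.056}]' 20
python3 -m creep '[{"jaw":1,"travel":[15,-45,0],"roll":0},{"jaw":1,"travel":[30,-90,0],"roll":0},{"jaw":1,"travel":[45,-135,0],"roll":0},{"jaw":1,"travel":[60,-180,-10],"roll":0},{"jaw":1,"travel":[75,-225,-20],"roll":0},{"jaw":1,"travel":[80,-255,-20],"roll":0},{"jaw":1,"travel":[80,-255,-20],"roll":0},{"jaw":1,"travel":[80,-255,-20],"roll":0}]'
python3 - <<'E'
from h import *
s=observe();print(s['time_s'],np.round(s['position'],4),np.round(s['tool_rot'],3).tolist(),s['ft_force'],s['grip_width'],tip_extent() if callable(tip_extent) else tip_extent)
P=camera_params('wrist');im,d=get_image('wrist');np.savez('pics/w1.npz',im=im,d=d);cv2.imwrite('pics/w1.png',im[:,:,::-1])
import pickle;pickle.dump(P,open('pics/w1.pkl','wb'));print(np.round(P['extrinsics'],3))
E
```

```text
time_s: 1.3
position: [0.499, 0.0106, 0.4045]
tool_rot: [[-0.951, 0.309, -0.0], [0.309, 0.951, 0.0], [0.0, -0.0, -1.0]]
ft_force: [0.6, 0.7, 0.4]
grip_width: -0.0004
gripper_force: 0.0
time_s: 2.1
position: [0.5782, -0.2423, 0.384]
tool_rot: [[-0.951, 0.309, -0.001], [0.309, 0.951, 0.001], [0.001, 0.001, -1.0]]
ft_force: [0.1, -0.2, -0.0]
grip_width: -0.0004
gripper_force: 0.0
2.1 [ 0.5782 -0.2423  0.384 ] [[-0.951, 0.309, -0.001], [0.309, 0.951, 0.001], [0.001, 0.001, -1.0]] [ 0.08144124 -0.24237215 -0.00763192] -0.00037404599789503954 0.1734
[[ 0.309  0.906  0.288  0.504]
 [ 0.951 -0.295 -0.093 -0.218]
 [ 0.001  0.303 -0.953  0.353]
 [ 0.     0.     0.     1.   ]]
```

View pics/w1.png

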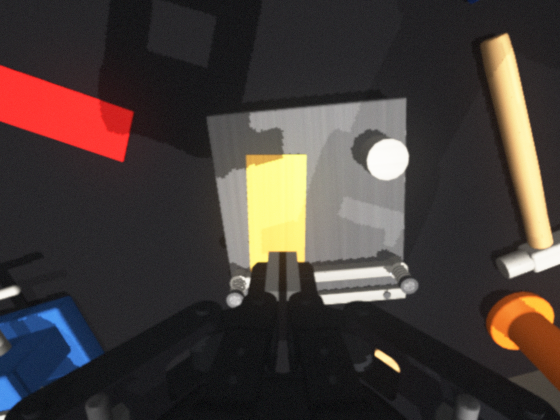

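The wrist picture shows the blank's near end at (246–307,155), the block's near edge from (208,116) to (406,98), and the shut fingertips over the blank at (283,255).

```bash
python3 - <<'E'
from h import *
import pickle
P=pickle.load(open('pics/w1.pkl','rb'));im=np.load('pics/w1.npz')['im'];h=cv2.cvtColor(im,cv2.COLOR_RGB2HSV)
m=(h[...,1]>90)&(abs(h[...,0].astype(int)-25)<9)&(h[...,2]>80);m[:,:225]=0;m[:,320:]=0;m[:140]=0;m[250:]=0
c=quad(m);w=plane(P,c,.0525)[:,:2].astype(np.float32)*1000
r=cv2.minAreaRect(w);print(np.round(r[1],1),r[2],np.round(cv2.boxPoints(r),1).tolist())
print(np.round(plane(P,[(208,116),(406,98)],.05)*1000,1))
# blank height: near corners, wrist vs top
T=camera_params('top');print(np.round(tri(P,[(246,155),(307,155)],T,[(361,226),(339,219)])*1000,1))
E
```

```text
[56.1 95.8] 72.44450378417969 [[537.5999755859375, -264.3999938964844], [628.9000244140625, -293.29998779296875], [645.7999877929688, -239.8000030517578], [554.5, -210.89999389648438]]
[[ 495.6 -284.5   50. ]
 [ 535.1 -112.8   50. ]]
[[ 536.6 -260.3   73.4    0.6]
 [ 555.1 -210.7   59.6    0.7]]
```

```bash
python3 -m creep '[{"jaw":1,"travel":[35,-17,-30],"roll":0},{"jaw":1,"travel":[35,-17,-70],"roll":0},{"jaw":1,"travel":[35,-17,-110],"roll":0},{"jaw":1,"travel":[35,-17,-135],"roll":0},{"jaw":1,"travel":[35,-17,-145],"roll":0},{"jaw":1,"travel":[35,-17,-148],"roll":0},{"jaw":1,"travel":[35,-17,-148],"roll":0},{"jaw":1,"travel":[35,-17,-148],"roll":0}]'
python3 -m creep '[{"jaw":1,"travel":[0,0,-1],"roll":0},{"jaw":1,"travel":[0,0,-2],"roll":0},{"jaw":1,"travel":[0,0,-3],"roll":0},{"jaw":1,"travel":[0,0,-4],"roll":0},{"jaw":1,"travel":[0,0,-5],"roll":0},{"jaw":1,"travel":[0,0,-6],"roll":0},{"jaw":1,"travel":[0,0,-7],"roll":0}]'
```

```text
time_s: 2.95
position: [0.6135, -0.2588, 0.2386]
tool_rot: [[-0.952, 0.307, 0.003], [0.307, 0.952, -0.002], [-0.003, -0.001, -1.0]]
ft_force: [0.1, -0.9, 1.0]
grip_width: 0.0
gripper_force: 0.0
time_s: 3.65
position: [0.6133, -0.259, 0.2296]
tool_rot: [[-0.951, 0.308, -0.0], [0.308, 0.951, 0.0], [0.0, 0.0, -1.0]]
ft_force: [-0.6, -0.4, 0.0]
grip_width: 0.0002
gripper_force: 0.0
```

```bash
python3 -m creep '[{"jaw":1,"travel":[0,0,-1],"roll":0},{"jaw":1,"travel":[0,0,-2],"roll":0},{"jaw":1,"travel":[0,0,-2],"roll":0}]';python3 -m creep '[{"jaw":1,"travel":[0,0,-1],"roll":0},{"jaw":1,"travel":[0,0,-1],"roll":0}]'
```

```text
time_s: 3.95
position: [0.6132, -0.259, 0.2275]
tool_rot: [[-0.951, 0.308, -0.0], [0.308, 0.951, 0.0], [0.0, 0.0, -1.0]]
ft_force: [0.6, 1.0, 0.3]
grip_width: -0.0
gripper_force: 0.0
time_s: 4.15
position: [0.6132, -0.259, 0.2266]
tool_rot: [[-0.951, 0.308, -0.0], [0.308, 0.951, 0.0], [0.0, 0.0, -1.0]]
ft_force: [-0.3, -0.6, 0.2]
grip_width: -0.0
gripper_force: 0.0
```

```bash
for i in 1 ; do python3 -m creep '[{"jaw":1,"travel":[0,0,-0.5],"roll":0},{"jaw":1,"travel":[0,0,-1],"roll":0},{"jaw":1,"travel":[0,0,-1],"roll":0}]'|grep -E "pos|ft_f";done
```

```text
position: [0.6132, -0.259, 0.226]
ft_force: [-0.2, -0.4, 3.6]
```

```bash
python3 -m creep '[{"jaw":1,"travel":[0,0,-0.5],"roll":0},{"jaw":1,"travel":[0,0,-0.5],"roll":0}]'|grep -E "pos|ft_f"; python3 -m creep '[{"jaw":1,"travel":[0,0,-0.5],"roll":0},{"jaw":1,"travel":[0,0,-0.5],"roll":0}]'|grep -E "pos|ft_f"
```

```text
position: [0.6132, -0.259, 0.226]
ft_force: [-1.7, 0.7, 6.6]
position: [0.6132, -0.2589, 0.226]
ft_force: [-2.8, 2.4, 9.3]
```

The stiffness is about 6 N per commanded mm. I'll press to about 22 N, then drag a short way.

```bash
python3 -m creep '[{"jaw":1,"travel":[0,0,-1],"roll":0},{"jaw":1,"travel":[0,0,-2],"roll":0},{"jaw":1,"travel":[0,0,-2.3],"roll":0},{"jaw":1,"travel":[0,0,-2.3],"roll":0}]'|grep -E "pos|ft_f"; python3 -m creep '[{"jaw":1,"travel":[-2,0.6,0],"roll":0},{"jaw":1,"travel":[-4,1.3,0],"roll":0},{"jaw":1,"travel":[-6,2,0],"roll":0},{"jaw":1,"travel":[-9,2.9,0],"roll":0},{"jaw":1,"travel":[-12,3.8,0],"roll":0},{"jaw":1,"travel":[-15,4.8,0],"roll":0},{"jaw":1,"travel":[-15,4.8,0],"roll":0}]'|grep -E "time|pos|ft_f"
cat > look.py <<'E'
from h import *
import sys
def blanktop(z=.0525):
    T=camera_params('top');t=get_image('top')[0];h=cv2.cvtColor(t,cv2.COLOR_RGB2HSV)
    m=(h[...,1]>50)&(h[...,2]>120)&(abs(h[...,0].astype(int)-28)<9);k=np.zeros_like(m);k[140:275,300:395]=1
    c=quad(m&k);r=cv2.minAreaRect(plane(T,c,z)[:,:2].astype(np.float32)*1000)
    print(np.round(r[1],1),round(r[2],1),np.round(cv2.boxPoints(r),1).tolist());return t
if __name__=='__main__': cv2.imwrite(sys.argv[1],blanktop()[:,:,::-1])
E
python3 look.py pics/t1.png
```

```text
position: [0.6134, -0.259, 0.2259]
ft_force: [-5.8, 3.1, 21.6]
time_s: 5.95
position: [0.5993, -0.2549, 0.2259]
ft_force: [3.8, -1.4, 16.5]
[141.1  34. ] 65.5 [[416.3999938964844, -257.29998779296875], [447.29998779296875, -271.3999938964844], [505.8999938964844, -143.10000610351562], [475.0, -128.89999389648438]]
```

```bash
cat > wl.py <<'E'
from h import *
import sys
s=observe();P=camera_params('wrist');im=get_image('wrist')[0];h=cv2.cvtColor(im,cv2.COLOR_RGB2HSV)
m=(h[...,1]>90)&(abs(h[...,0].astype(int)-25)<9)&(h[...,2]>60);m[:,:150]=0;m[:,430:]=0;m[270:]=0
z=float(sys.argv[2]) if len(sys.argv)>2 else .0525
c=quad(m);w=plane(P,c,z)[:,:2].astype(np.float32)*1000;r=cv2.minAreaRect(w);b=cv2.boxPoints(r)
print(s['time_s'],np.round(s['position'],4),np.round(s['ft_force'],1),np.round(r[1],1),round(r[2],1))
b=b[np.argsort(b[:,0]+ -0.3*b[:,1])];n=b[:2].mean(0);a=np.radians(-13.)
print('near mid',n,'u rel edge',(n-[515,-200])@[np.cos(a),np.sin(a)],b[:2].tolist())
cv2.imwrite(sys.argv[1],im[:,:,::-1])
E
python3 wl.py pics/w2.png
```

```text
6.0 [ 0.5993 -0.2549  0.2259] [ 3.  -0.7 16.4] [55.7 69.8] 72.1
near mid [ 533.9812  -234.14426] u rel edge 26.1755007356536 [[525.4322509765625, -260.6552734375], [542.5301513671875, -207.63323974609375]]
```

View pics/w2.png

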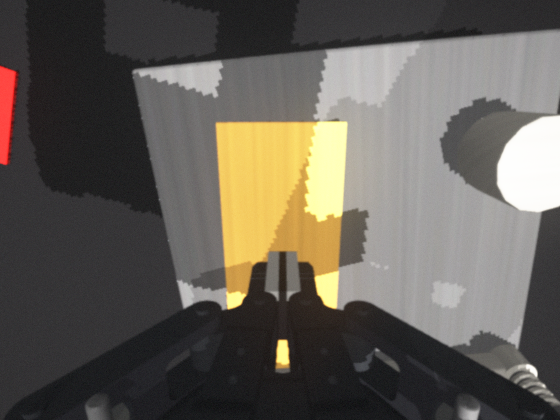

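The blank's near end is at (217–347,122). It came along about 12.5 mm for 14.5 mm of arm travel. I'll press slightly harder and carry on.

```bash
python3 -m creep '[{"jaw":1,"travel":[-1,0.3,-0.6],"roll":0},{"jaw":1,"travel":[-4,1.3,-0.7],"roll":0},{"jaw":1,"travel":[-7,2.2,-0.7],"roll":0},{"jaw":1,"travel":[-10,3.2,-0.7],"roll":0},{"jaw":1,"travel":[-13,4.2,-0.7],"roll":0},{"jaw":1,"travel":[-16,5.1,-0.7],"roll":0},{"jaw":1,"travel":[-19,6.1,-0.7],"roll":0},{"jaw":1,"travel":[-22,7,-0.7],"roll":0},{"jaw":1,"travel":[-25,8,-0.7],"roll":0},{"jaw":1,"travel":[-28,9,-0.7],"roll":0}]'|grep -E "time|pos|ft_f"
python3 wl.py pics/w3.png
```

```text
time_s: 7.05
position: [0.5717, -0.2461, 0.2259]
ft_force: [4.6, -0.7, 20.6]
7.05 [ 0.5717 -0.2461  0.2259] [ 4.6 -0.7 20.6] [55.7 70.2] 72.2
near mid [ 506.38763 -225.67996] u rel edge -2.6148967841403614 [[497.8822021484375, -252.1968536376953], [514.89306640625, -199.1630859375]]
```

```bash
python3 -m creep '[{"jaw":1,"travel":[-3,1,0],"roll":0},{"jaw":1,"travel":[-6.5,2.1,0],"roll":0},{"jaw":1,"travel":[-10,3.2,0],"roll":0},{"jaw":1,"travel":[-13.5,4.3,0],"roll":0},{"jaw":1,"travel":[-17,5.4,0],"roll":0},{"jaw":1,"travel":[-20.5,6.6,0],"roll":0},{"jaw":1,"travel":[-24,7.7,0],"roll":0},{"jaw":1,"travel":[-27.5,8.8,0],"roll":0},{"jaw":1,"travel":[-31,9.9,0],"roll":0},{"jaw":1,"travel":[-34.5,11,0],"roll":0},{"jaw":1,"travel":[-38,12.2,0],"roll":0},{"jaw":1,"travel":[-41,13.1,0],"roll":0}]'|grep -E "time|pos|ft_f"
python3 wl.py pics/w4.png
```

```text
time_s: 8.3
position: [0.5309, -0.2332, 0.2259]
ft_force: [5.2, -2.6, 24.0]
8.3 [ 0.5309 -0.2332  0.2259] [ 5.2 -2.6 24. ] [75.1 77.8] 72.1
near mid [ 461.34528 -201.39812] u rel edge -51.96504910993948 [[449.83709716796875, -237.1337890625], [472.85345458984375, -165.66244506835938]]
```

```bash
python3 -m creep '[{"jaw":1,"travel":[0,0,0],"roll":0},{"jaw":1,"travel":[0,0,2],"roll":0},{"jaw":1,"travel":[0,0,5],"roll":0},{"jaw":1,"travel":[0,0,10],"roll":0},{"jaw":1,"travel":[0,0,30],"roll":0},{"jaw":1,"travel":[0,0,60],"roll":0},{"jaw":-1,"travel":[-40,13,80],"roll":0},{"jaw":-1,"travel":[-60,18,80],"roll":0},{"jaw":-1,"travel":[-60,18,80],"roll":0},{"jaw":-1,"travel":[-60,18,80],"roll":0}]'|grep -E "time|pos|ft_f|width"
python3 wl.py pics/w5.png
```

```text
time_s: 9.35
position: [0.4694, -0.2142, 0.3018]
ft_force: [0.2, 0.6, 0.1]
grip_width: 0.0581
9.35 [ 0.4694 -0.2142  0.3018] [0.2 0.6 0.1] [57.7 49.3] 72.0
near mid [ 462.05994 -211.03108] u rel edge -49.10175951844948 [[453.1581726074219, -238.46360778808594], [470.9617004394531, -183.5985565185547]]
```

View pics/w5.png

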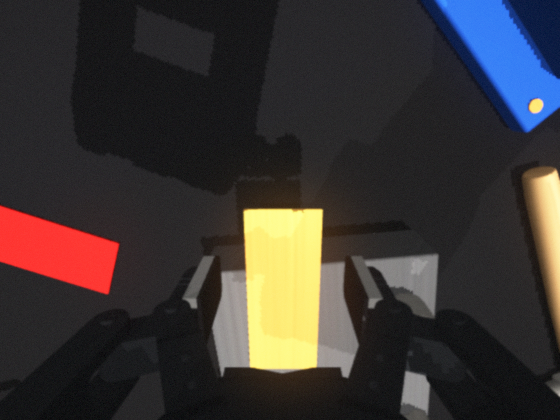

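The blank overhangs about 46 mm: near end at px (245–322,210), lying straight. I'll grasp it by the long edges 22 mm from the end.

```bash
python3 -m creep '[{"jaw":-1,"travel":[16,-4.6,-10],"roll":0},{"jaw":-1,"travel":[16,-4.6,-30],"roll":0},{"jaw":-1,"travel":[16,-4.6,-50],"roll":0},{"jaw":-1,"travel":[16,-4.6,-70],"roll":0},{"jaw":-1,"travel":[16,-4.6,-85],"roll":0},{"jaw":-1,"travel":[16,-4.6,-95],"roll":0},{"jaw":-1,"travel":[16,-4.6,-101],"roll":0},{"jaw":-1,"travel":[16,-4.6,-101],"roll":0},{"jaw":-1,"travel":[16,-4.6,-101],"roll":0}]'|grep -E "time|pos|ft_f|width"
python3 wl.py pics/w6.png
```

```text
time_s: 10.3
position: [0.4855, -0.2188, 0.2011]
ft_force: [0.4, 0.5, 1.2]
grip_width: 0.0851
10.3 [ 0.4855 -0.2188  0.2011] [0.4 0.5 1.2] [56.  10.1] 72.1
near mid [ 462.80243 -211.0547 ] u rel edge -48.37298340174149 [[454.1733093261719, -237.699951171875], [471.4315490722656, -184.40945434570312]]
```

View pics/w6.png

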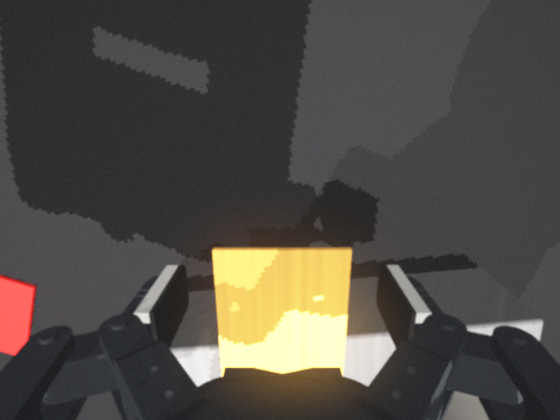

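The open pads straddle the overhang, blank at (215–351,248), and it is centred. Closing.

```bash
python3 -m creep '[{"jaw":1,"travel":[0,0,0],"roll":0},{"jaw":1,"travel":[0,0,0],"roll":0},{"jaw":1,"travel":[0,0,0],"roll":0},{"jaw":1,"travel":[0,0,0],"roll":0},{"jaw":1,"travel":[0,0,0],"roll":0},{"jaw":1,"travel":[0,0,0],"roll":0}]' 80|grep -E "time|pos|ft_f|width|grip"
```

```text
time_s: 10.95
position: [0.4853, -0.2187, 0.2012]
ft_force: [-0.4, 0.5, 5.7]
grip_width: 0.052
gripper_force: 82.2
```

```bash
python3 -m creep '[{"jaw":1,"travel":[0,0,2],"roll":0},{"jaw":1,"travel":[0,0,5],"roll":0},{"jaw":1,"travel":[0,0,9],"roll":0},{"jaw":1,"travel":[0,0,14],"roll":0},{"jaw":1,"travel":[0,0,20],"roll":0},{"jaw":1,"travel":[0,0,28],"roll":0},{"jaw":1,"travel":[0,0,36],"roll":0},{"jaw":1,"travel":[0,0,44],"roll":0},{"jaw":1,"travel":[0,0,50],"roll":0},{"jaw":1,"travel":[0,0,55],"roll":0},{"jaw":1,"travel":[0,0,55],"roll":0},{"jaw":1,"travel":[0,0,55],"roll":0}]' 80|grep -E "time|pos|ft_f|width|grip"
python3 - <<'E'
from h import *
im,d=get_image('side');np.savez('pics/s2.npz',im=im,d=d);cv2.imwrite('pics/s2.png',cv2.resize(im[180:330,220:420],(800,600))[:,:,::-1])
E
```

```text
time_s: 12.15
position: [0.4852, -0.2187, 0.2556]
ft_force: [0.5, -0.3, -1.7]
grip_width: 0.0516
gripper_force: 83.5
```

View pics/s2.png

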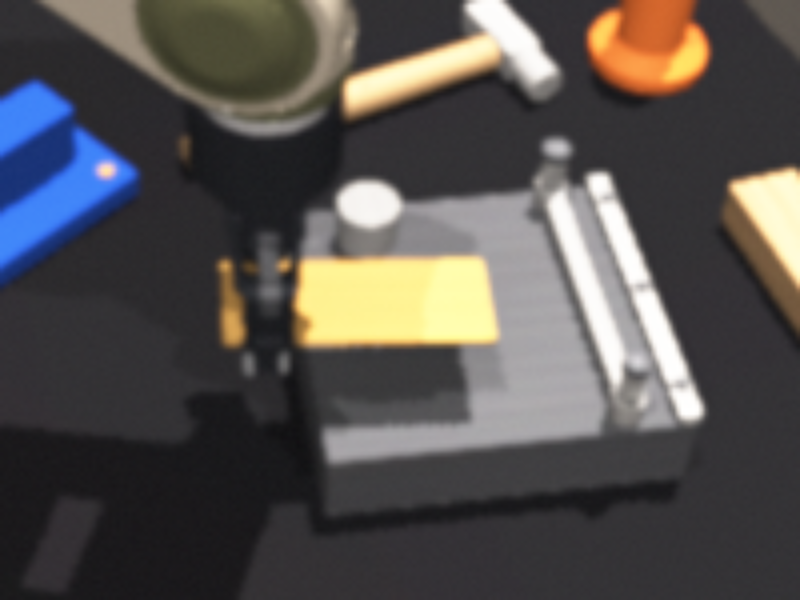

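The blank is held off the block and looks level: the far end at (490,300) in the crop casts its shadow on the block. Checking the droop with depth.

```bash
cat > held.py <<'E'
from h import *
S=camera_params('side')
def go(im,d,x0,x1,y0,y1):
    h=cv2.cvtColor(im,cv2.COLOR_RGB2HSV);m=(h[...,1]>30)&(h[...,2]>120)&(abs(h[...,0].astype(int)-26)<9)
    k=np.zeros_like(m);k[y0:y1,x0:x1]=1;m&=k
    n,l,st,_=cv2.connectedComponentsWithStats(m.astype(np.uint8));i=1+np.argmax(st[1:,4]);m=l==i
    e=cv2.erode(m.astype(np.uint8),np.ones((3,3)))>0
    v,u=np.nonzero(e);o,r=ray(S,np.c_[u,v]);p=o+r*d[v,u][:,None]
    A=np.c_[p[:,:2],np.ones(len(p))];c=np.linalg.lstsq(A,p[:,2],rcond=None)[0]
    print('n',len(p),'slopes',np.round(c[:2],3),'meanz',p[:,2].mean(),'ctr',p.mean(0))
    q=quad(m);o,r=ray(S,q);t=(c[2]+o[:2]@c[:2]-o[2])/(r[:,2]-r[:,:2]@c[:2]);w=o+r*t[:,None]
    R=cv2.minAreaRect((w[:,:2]*1000).astype(np.float32));print(np.round(R[0],1),np.round(R[1],1),R[2],np.round(cv2.boxPoints(R),1).tolist());return c
if __name__=='__main__':
    a=np.load('pics/s2.npz');go(a['im'],a['d'],290,350,240,272)
    print(observe()['position'])
E
python3 held.py
```

```text
n 870 slopes [-0.406 -0.983] meanz 0.10992811614005675 ctr [ 0.5486757  -0.2461934   0.10992812]
[782. 236.] [1553.4  201.1] 58.66035461425781 [[292.20001220703125, -375.0], [463.8999938964844, -479.6000061035156], [1271.800048828125, 847.0999755859375], [1100.0999755859375, 951.7000122070312]]
[ 0.48519927 -0.21865099  0.25545377]
```

```bash
python3 - <<'E'
from h import *
S=camera_params('side');a=np.load('pics/s2.npz');im,d=a['im'],a['d']
h=cv2.cvtColor(im,cv2.COLOR_RGB2HSV);m=(h[...,1]>60)&(h[...,2]>120)&(abs(h[...,0].astype(int)-26)<9);m=cv2.erode(m.astype(np.uint8),np.ones((3,3)))>0
for u in range(276,346,6):
    v=np.arange(244,268);v=v[m[v,u]]
    if len(v)<3:continue
    o,r=ray(S,np.c_[np.full(len(v),u),v]);p=o+r*d[v,u][:,None];print(u,len(v),np.round(np.median(p,0)*1000,1),p[:,2].std()*1000)
E
```

```text
300 19 [ 512.5 -231.3  105.4] 1.3544480081134183
306 19 [ 525.4 -233.   105.3] 1.123498231344981
312 19 [ 536.8 -238.2  105.1] 1.3292383685892255
318 19 [ 549.5 -240.8  104.4] 152.401770937868
324 19 [ 561.3 -245.1  104. ] 0.9918050125001371
330 19 [ 573.  -249.6  104.2] 0.8935506262470138
336 20 [ 584.9 -253.7  103.8] 1.10218312979817
342 7 [ 590.1 -272.   103.4] 1.3906029781474967
```

Droop is only about 0.02 rad, so the hold is good. Carrying it over to the rest.

```bash
python3 - <<'E'
from h import *
print(np.round(plane(camera_params('side'),[(341,244.5),(344.5,265.5)],.104)*1000,1))
E
python3 -m creep '[{"jaw":1,"travel":[0,5,10],"roll":0},{"jaw":1,"travel":[0,15,22],"roll":0},{"jaw":1,"travel":[2,30,34],"roll":0.03},{"jaw":1,"travel":[5,50,42],"roll":0.07},{"jaw":1,"travel":[8,75,45],"roll":0.12},{"jaw":1,"travel":[12,105,45],"roll":0.17},{"jaw":1,"travel":[16,135,45],"roll":0.22},{"jaw":1,"travel":[20,165,45],"roll":0.27},{"jaw":1,"travel":[24,195,45],"roll":0.32},{"jaw":1,"travel":[28,225,45],"roll":0.37},{"jaw":1,"travel":[32,250,45],"roll":0.4},{"jaw":1,"travel":[35,270,45],"roll":0.42}]' |grep -E "time|pos|ft_f|width|grip"
python3 -m creep '[{"jaw":1,"travel":[3,20,0],"roll":0.03},{"jaw":1,"travel":[7,45,0],"roll":0.05},{"jaw":1,"travel":[10,70,0],"roll":0.07},{"jaw":1,"travel":[14,100,0],"roll":0.1},{"jaw":1,"travel":[17,125,0],"roll":0.12},{"jaw":1,"travel":[20,150,0],"roll":0.126},{"jaw":1,"travel":[22,165,0],"roll":0.126},{"jaw":1,"travel":[22,172,0],"roll":0.126},{"jaw":1,"travel":[22,172,0],"roll":0.126},{"jaw":1,"travel":[22,172,0],"roll":0.126}]' |grep -E "time|pos|rot|ft_f|width|grip"
python3 - <<'E'
from h import *
s=observe()
P=camera_params('wrist');im,d=get_image('wrist');np.savez('pics/w7.npz',im=im,d=d)
im2,d2=get_image('side');np.savez('pics/s3.npz',im=im2,d=d2);t=get_image('top')[0]
cv2.imwrite('pics/s3.png',np.vstack([cv2.resize(im2[90:215,190:390],(480,300)),cv2.resize(t[130:280,80:320],(480,300))])[:,:,::-1])
E
```

```text
[[ 607.6 -231.   104. ]
 [ 588.8 -285.8  104. ]]
time_s: 13.4
position: [0.5198, 0.054, 0.3019]
ft_force: [0.5, -0.7, -2.6]
grip_width: 0.0517
gripper_force: 83.7
time_s: 14.4
position: [0.5421, 0.2228, 0.3009]
tool_rot: [[-0.973, -0.231, -0.0], [-0.231, 0.973, -0.0], [0.0, -0.0, -1.0]]
ft_force: [0.6, -0.3, -1.6]
grip_width: 0.0518
gripper_force: 83.7
```

View pics/s3.png

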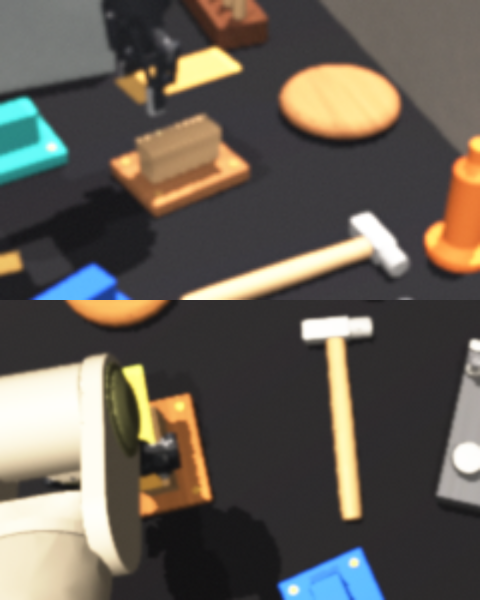

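```bash
python3 - <<'E'
from h import *
S=camera_params('side');s=np.load('pics/side0.npz')['im'];h=cv2.cvtColor(s,cv2.COLOR_RGB2HSV)
m=(h[...,1]<60)&(h[...,2]>200);k=np.zeros_like(m);k[135:170,235:295]=1;m&=k
c=quad(m);R=cv2.minAreaRect((plane(S,c,.065)[:,:2]*1000).astype(np.float32));print('pad side',m.sum(),np.round(R[0],1),np.round(R[1],1),R[2])
a=np.load('pics/s3.npz');im,d=a['im'],a['d'];h=cv2.cvtColor(im,cv2.COLOR_RGB2HSV)
m=(h[...,1]>45)&(h[...,2]>110)&(abs(h[...,0].astype(int)-25)<9);k=np.zeros_like(m);k[105:135,255:295]=1;m&=k
e=cv2.erode(m.astype(np.uint8),np.ones((3,3)))>0;v,u=np.nonzero(e);o,r=ray(S,np.c_[u,v]);p=(o+r*d[v,u][:,None])*1000
ok=abs(p[:,2]-150)<15;p=p[ok];ax=np.array([np.cos(.233),np.sin(.233)]);t=p[:,:2]@ax;f=np.polyfit(t,p[:,2],1);print('droop',f[0],'z mean',p[:,2].mean(),len(p))
w=plane(S,quad(m),p[:,2].mean()/1000)[:,:2]*1000;R=cv2.minAreaRect(w.astype(np.float32));print(np.round(R[1],1),R[2],np.round(cv2.boxPoints(R),1).tolist())
E
```

```text
pad side 233 [586.2 232.4] [96.9 37.6] 13.857330322265625
droop -0.0252836475128526 z mean 149.16115083157354 233
[106.8  67.4] 9.7878999710083 [[550.5999755859375, 263.8999938964844], [562.0999755859375, 197.5], [667.2999877929688, 215.6999969482422], [655.7999877929688, 282.1000061035156]]
```

The blank centre is within about 2 mm of the pad centre. Shifting 2 mm back and descending, slowly at the end.

```bash
python3 -m creep '[{"jaw":1,"travel":[-2,0,-8],"roll":0.004},{"jaw":1,"travel":[-2,0,-20],"roll":0.004},{"jaw":1,"travel":[-2,0,-33],"roll":0.004},{"jaw":1,"travel":[-2,0,-46],"roll":0.004},{"jaw":1,"travel":[-2,0,-58],"roll":0.004},{"jaw":1,"travel":[-2,0,-67],"roll":0.004},{"jaw":1,"travel":[-2,0,-73],"roll":0.004},{"jaw":1,"travel":[-2,0,-75],"roll":0.004},{"jaw":1,"travel":[-2,0,-75],"roll":0.004},{"jaw":1,"travel":[-2,0,-75],"roll":0.004}]' |grep -E "time|pos|ft_f|width"
python3 -m creep '[{"jaw":1,"travel":[0,0,-1],"roll":0},{"jaw":1,"travel":[0,0,-2],"roll":0},{"jaw":1,"travel":[0,0,-3],"roll":0},{"jaw":1,"travel":[0,0,-4],"roll":0},{"jaw":1,"travel":[0,0,-5],"roll":0},{"jaw":1,"travel":[0,0,-5],"roll":0}]' |grep -E "time|pos|ft_f|width"
```

```text
time_s: 15.55
position: [0.5404, 0.2234, 0.2262]
ft_force: [-0.7, 0.1, -1.9]
grip_width: 0.0522
time_s: 16.15
position: [0.5402, 0.2233, 0.2206]
ft_force: [0.3, 0.7, -2.0]
grip_width: 0.052
```

```bash
python3 -m creep '[{"jaw":1,"travel":[0,0,-0.5],"roll":0},{"jaw":1,"travel":[0,0,-1],"roll":0},{"jaw":1,"travel":[0,0,-1],"roll":0}]' |grep -E "pos|ft_f"
python3 -m creep '[{"jaw":1,"travel":[0,0,-0.5],"roll":0},{"jaw":1,"travel":[0,0,-1],"roll":0},{"jaw":1,"travel":[0,0,-1],"roll":0}]' |grep -E "pos|ft_f"
```

```text
position: [0.5403, 0.2233, 0.2197]
ft_force: [0.0, -0.5, -2.0]
position: [0.5403, 0.2233, 0.2187]
ft_force: [-0.7, 0.1, -1.5]
```

```bash
python3 -m creep '[{"jaw":1,"travel":[0,0,-0.5],"roll":0},{"jaw":1,"travel":[0,0,-1],"roll":0},{"jaw":1,"travel":[0,0,-1],"roll":0}]' |grep -E "pos|ft_f"
python3 -m creep '[{"jaw":1,"travel":[0,0,-0.5],"roll":0},{"jaw":1,"travel":[0,0,-1],"roll":0},{"jaw":1,"travel":[0,0,-1],"roll":0}]' |grep -E "pos|ft_f"
```

```text
position: [0.5403, 0.2233, 0.2177]
ft_force: [-1.0, 0.7, -1.0]
position: [0.5403, 0.2233, 0.2169]
ft_force: [-1.3, -0.3, 2.1]
```

Contact: the force changed sign. Releasing and backing straight up.

```bash
python3 -m creep '[{"jaw":-0.5,"travel":[0,0,0],"roll":0},{"jaw":-1,"travel":[0,0,0],"roll":0},{"jaw":-1,"travel":[0,0,0],"roll":0},{"jaw":-1,"travel":[0,0,0],"roll":0},{"jaw":-1,"travel":[0,0,0],"roll":0},{"jaw":-1,"travel":[0,0,10],"roll":0},{"jaw":-1,"travel":[0,0,30],"roll":0},{"jaw":-1,"travel":[0,0,70],"roll":0},{"jaw":-1,"travel":[-40,0,110],"roll":0},{"jaw":-1,"travel":[-80,0,130],"roll":0},{"jaw":-1,"travel":[-110,0,140],"roll":0},{"jaw":-1,"travel":[-110,0,140],"roll":0}]' |grep -E "time|pos|ft_f|width"
python3 - <<'E'
from h import *
im={};m={};P={}
for n,b in(('side',(225,310,125,185)),('wrist',(0,560,0,420))):
    P[n]=camera_params(n);i=get_image(n)[0];im[n]=i;h=cv2.cvtColor(i,cv2.COLOR_RGB2HSV)
    m[n]=(h[...,1]>45)&(h[...,2]>150)&(h[...,0]>24)&(h[...,0]<33);k=np.zeros_like(m[n]);k[b[2]:b[3],b[0]:b[1]]=1;m[n]&=k
    R=cv2.minAreaRect((plane(P[n],quad(m[n]),.0675)[:,:2]*1000).astype(np.float32));print(n,np.round(R[0],1),np.round(R[1],1),R[2])
cv2.imwrite('pics/fin.png',np.hstack([cv2.resize(im['side'][110:200,210:330],(400,300)),cv2.resize(im['wrist'],(400,300))])[:,:,::-1])
E
```

```text
time_s: 18.55
position: [0.4271, 0.2235, 0.3594]
ft_force: [-0.1, 0.6, -0.5]
grip_width: 0.0854
side [587.3 233.6] [142.   59.6] 14.134288787841797
wrist [566.2 227.2] [94.6 60.3] 13.655806541442871
```

View pics/fin.png

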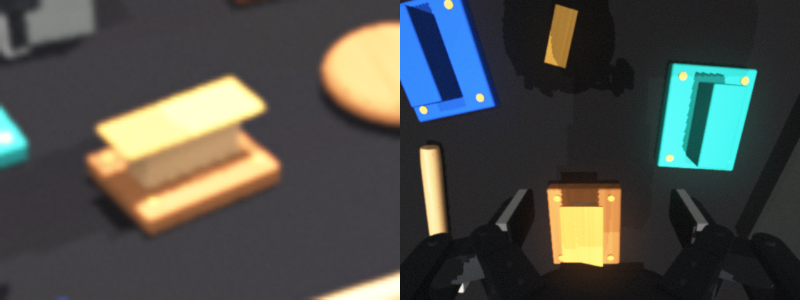

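The blank lies flat on the pad, at (180,115) in the left half of the picture. Its measured centre is (587,234) against the pad's (587.5,234), at about 14°, and the gripper is clear. Handing in.

```bash
python3 -c "from rig import *;print(close_job())"
```

```text
the job is handed in; nothing more can be done
None
```

The blank was slid out, lifted by its overhanging end and laid flat on the wooden rest, centred within about 1 mm and 1° by my measurement, and the job is handed in at about 19 s; the judge's verdict was not shown.

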